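# Nip and press a slide packet in the bench screw press

### The job

Gently push the slide carrier along its guides into the bench press until it is fully home against the back stop. Then turn the handwheel clockwise by its spinner handle until you feel the foot just nip the slide packet, carry on one quarter turn past that nip (three marks of the rim scale, read at the pointer behind the wheel) and let go; going much further cracks the cover glass. Leave the bottle, vial and dish standing where they are.

Things in the scene. Friction and masses are not known exactly. Their poses are not given: they have to be found in the camera images.
- press: Bench screw press, bolted down: grey base 170 x 180 x 18 mm, two columns, crosshead, handwheel on top (184 mm high). Origin: bench level on the vertical screw axis; x points from its open mouth to its back. The carrier slides along x between two rails (1.5 mm play a side). Under the crosshead a sprung round foot, 34 mm; its face is 40 mm above the bench at wheel angle 0 and drops 24 mm a turn.
- carrier_tab (a point): Centre of the upright aluminium tab (8 thick, 36 wide, 36 mm high, its foot 18 mm above the bench) on the end of the loose slide carrier's tongue, in front of the press; push its outer face. The carrier (0.4 kg, slides with 2 to 3 N) starts 25 to 45 mm short; fully home this point is at x = -143 mm in the press frame. The slide packet's top lies 29 to 34 mm above the bench (it differs).
- wheel_hub (a point): Centre of the handwheel's top face, on the vertical screw axis, 183 mm above the bench. The wheel is a black disc 127 mm across and 12 mm thick with an aluminium rim scale of 12 marks, 30 degrees apart; the long mark lies opposite the handle. A fixed steel pointer stands at the far rim, on the press's +x side. The wheel does not rise or sink as it turns.
- grip_center (a point): Centre of the black upright spinner handle on the wheel, 22 mm thick, 46 mm high (188 to 234 mm above the bench), 46 mm from the wheel axis; it spins freely on its pin, so it can be led round in a circle without turning the gripper.
- wheel (a joint): Wheel angle, rad, growing clockwise from above (foot goes down); 0: long mark at the pointer, foot fully up. Starts at 0 to 0.9. Drags with 3 to 7 N at the handle, stays where left. At the nip (1.5 to 3 rad) the drag jumps by 2.5 N (preloaded foot spring), then climbs slowly. Joint foot (not measured) is the foot's travel into its holder: 0 until the nip, 6 mm a quarter turn past it.
- dropper: White dropper bottle with a paper label, 26 mm across, 58 mm high, standing beside the press; origin at the centre of its underside. Leave alone.
- vial: Clear glass vial with a black cap, 25 mm across, 55 mm high, standing beside the press; origin at the centre of its underside. Leave alone.
- dish: Closed clear round dish, 60 mm across, 15 mm high, lying beside the press; origin at the centre of its underside. Leave alone.
Things that resemble listed ones, but are neither listed nor needed, are in the scene too. Leave any green look-alike of the press alone. There is more than one size of the part that bears carrier_tab; the job needs the smaller.

How it is judged:
By the outcome, as a careful person would: the job done as asked, in the order asked, and still so for the second after the job is handed in, with the robot touching nothing.
It also fails if it takes over 72 s, if anything falls off the work surface, if the arm or the gripper's body presses on something with over 40 N, if the wrist force passes 120 N, or if a joint passes its speed limit or range.

### The arm

A 7-joint arm with a two-finger parallel gripper is mounted at the origin on the work surface. World frame = base frame: x ahead of the robot, y to its left, z up, the work surface at z = 0. Lengths are in mm, angles in degrees, forces in N, time in s.
With the tool pointing down it reaches from about 350 to 900 mm from the base axis. Payload 7.2 kg.
Tool frame: the origin (TCP) lies on the centre line of the jaws, within the pads' length; the fingertips stand 17 mm ahead of it and the grasp point (between the pads) lies 2 mm behind it; z points along the fingers, y is the line along which they close (so a half turn about z gives the same grasp; the last joint's range is limited). The gripper opens to 85 mm and grips with 20 to 120 N. Pads are 22 mm wide; open, the fingers measure 114 mm over their backs; the gripper's body (76 mm by 85 mm) begins 54 mm behind the grasp point. The pads swing forward as they close: fully open they stand 13 mm farther back than shut.
Start: joints at [-69.454, 23.554, -0.728, 91.456, 0.321, 64.991, -4.71], TCP at [258.734, 568.933, 248.297] pointing down, gripper open.
Joint ranges: [-169.25, 169.25], [-16.82, 113.86], [-84.01, 82.57], [7.8, 145.47], [-59.2, 239.2], [7.22, 106.19], [-163.78, 163.78]. Speed limits (degrees/s): [136.94, 136.94, 172.46, 172.46, 180, 180, 180].

### API

Orientations are given as a 3x3 rotation matrix whose columns are the frame's x, y, z axes.
In Python, from plant import ctrl, eyes gives the robot as it stands.
- The arm moves only by the tool carry_out, never from a script. Its argument "targets" is a list that holds one entry, the list of rows, each a list of 4 numbers: the shift along the tool's x, y, z in mm, then the turn about the tool's z in degrees. In form: [[[tx, ty, tz, twist], ...]]. A call has 1 to 12 rows; each row is the pose to reach, as a shift and turn from the pose commanded when the call began, along the tool's axes at that moment; what a row does not reach only later rows make up. A row lasts 1/8 s, in which the tool goes at most 62.5 mm and 10.7 degrees, less where a joint would pass 70% of its speed; a pose out of reach is approached as far as the arm can. A call with a gripper value outside its range is refused whole. "gripper" is the opening, from 0 (shut) to 1 (fully open), set as the call begins (left out, the last holds). The fingers move at their own pace and stop on an object; "newtons" is the grip in N (left out, the last holds). Time passes only in rows, so rows that repeat a pose let the fingers close. It gives the time, the measured TCP pose, the force, the opening and the grip force at its end, in the units of the state.
- ctrl.observe(): the state, without advancing time (a new reading comes with each control period).
- eyes.grab_frame(name): name is "scene" or "top" or "wrist"; returns a dict with "pixels" (420x560x3 uint8, red, green, blue), "intrinsics" (3x3 intrinsics, pixels), "eye" and "rotation" of the camera in the world; the wrist camera has in their place "T_tool_cam" (4x4, takes a point from camera to tool coordinates, whose origin is the TCP and whose axes are the flange's). Camera axes: x right, y down, z forward; pixel columns grow to the right and rows downward; lengths in mm; the calibration is good to about 2 mm. A picture is of the moment at which its call begins: read the wrist's pose just before it. There is no depth.
- ctrl.finish_job(): hands the job in; it is judged then, once.
Trained networks look in a picture, given as the dict that the camera call returned (one of the last four; its "shot" number tells which), for a name from the list of things; names that differ only in an ending like _2 or _b are one class to them, and where a whole thing is asked for, a point or a joint stands for the part that bears it (a point fixed in the world has none). Each returns a list of dicts, best first, with "score" (0 to 1); they miss things now and then, are a little off and sometimes report something else, mostly with a low value. They report only what shows in the picture. A call takes as long as a camera call. They do not tell look-alikes from the thing itself.
- eyes.look_for(picture, query): "extent" ([left, top, width, height] in pixels, round what is visible of it).
- eyes.pinpoint(picture, query): "pixel" ([column, row] in pixels: a listed point, or the origin of a listed thing).
The state is a dict: "clock": time; "qpos": joint angles; "qd": joint speeds; "effort": joint torques, N m; "position": TCP position; "orientation": TCP orientation; "wrist_force": force on the tool from outside, world axes, zero at the start; "ft_torque": the same for the moment, N m; "opening": finger opening in mm; "grip_force": force on a finger pad.
Only numpy, scipy, OpenCV 4.12 (cv2) and the standard library are available. Lean on these libraries where they do the work, as an engineer would, in place of code of your own. Each camera call takes 0.05 s, during which the arm holds its last target. There are 200 camera calls.

## Working session

There is one attempt and no reset: what is moved stays moved. The work goes in short steps, Python scripts to look and compute and a tool call to move; the robot and the scene stay as the last step left them, time stands still between calls to the robot, and variables do not carry over. Pictures are saved under pics/ and viewed, at most 10 in all, crops included, and the job is handed in when it is done.

Besides the shell and the picture viewer there is one more tool, called after "Emit:" as a command line: name --argument value ..., lists and objects as JSON in quotes. carry_out: Moves the arm, as the interface text tells. Its arguments: {"type":"object","properties":{"targets":{"type":"array","items":{"type":"array","items":{"type":"array","items":{"type":"number"}}}},"gripper":{"type":"number"},"newtons":{"type":"number"}},"required":["targets"]}

```bash
mkdir -p pics
cat > h.py <<'E'
import numpy as np,cv2
from plant import ctrl,eyes
def save(f,n): cv2.imwrite('pics/'+n,f['pixels'][:,:,::-1])
def cam(f,s=None):
    if 'eye' in f: return np.array(f['eye'],float),np.array(f['rotation'],float)
    T=np.array(f['T_tool_cam'],float);R=np.array(s['orientation'],float)
    return R@T[:3,3]+np.array(s['position']),R@T[:3,:3]
def atz(f,px,z,s=None):
    e,R=cam(f,s);d=R@np.linalg.inv(np.array(f['intrinsics'],float))@[px[0],px[1],1.]
    return e+d*(z-e[2])/d[2]
def proj(f,P,s=None):
    e,R=cam(f,s);c=np.array(f['intrinsics'],float)@(R.T@(np.array(P,float)-e));return c[:2]/c[2]
E
python3 - <<'E'
from h import *
s=ctrl.observe();print(s['position'],s['orientation'],s['clock'],s['wrist_force'])
Z=dict(press=0,carrier_tab=36,wheel_hub=183,grip_center=211,dropper=0,vial=0,dish=0)
for c in('scene','top'):
    f=eyes.grab_frame(c);save(f,c+'0.png');print(c,np.round(cam(f)[0]))
    for q in Z:
        for r in eyes.pinpoint(f,q)[:4]: print(q,np.round(r['pixel']),round(r['score'],2),np.round(atz(f,r['pixel'],Z[q])))
E
```

```text
[258.58235417 568.47690292 247.45815128] [[-9.10276482e-01  4.14000492e-01 -5.65321477e-04]
 [ 4.14000862e-01  9.10275226e-01 -1.51617913e-03]
 [-1.13100770e-04 -1.61418578e-03 -9.99998691e-01]] 0.0 [-0.84674575 -0.00702575 -0.66827603]
scene [1117. -133.  733.]
press [266. 280.] 0.78 [625. -11.   0.]
press [169. 199.] 0.63 [ 343. -170.    0.]
carrier_tab [278. 136.] 0.7 [223. 130.  36.]
wheel_hub [157. 133.] 0.88 [ 334. -162.  183.]
wheel_hub [263. 219.] 0.81 [626. -13. 183.]
grip_center [275. 187.] 0.72 [585.  19. 211.]
grip_center [147. 110.] 0.58 [ 286. -173.  211.]
dropper [348. 253.] 0.73 [607. 175.   0.]
vial [165. 266.] 0.79 [ 535. -201.    0.]
dish [159. 342.] 0.56 [ 702. -228.    0.]
top [ 493.   55. 1058.]
press [356. 296.] 0.85 [ 335. -171.    0.]
carrier_tab [234. 353.] 0.56 [205. 139.  36.]
carrier_tab [364. 215.] 0.43 [ 544. -188.   36.]
carrier_tab [222. 186.] 0.3 [619. 171.  36.]
wheel_hub [373. 308.] 0.93 [ 338. -170.  183.]
wheel_hub [299. 173.] 0.62 [628. -13. 183.]
grip_center [383. 336.] 0.62 [ 285. -181.  211.]
grip_center [289. 187.] 0.61 [594.  12. 211.]
dropper [221. 187.] 0.68 [619. 178.   0.]
vial [363. 215.] 0.66 [ 545. -195.    0.]
dish [373. 152.] 0.58 [ 712. -224.    0.]
```

View pics/scene0.png

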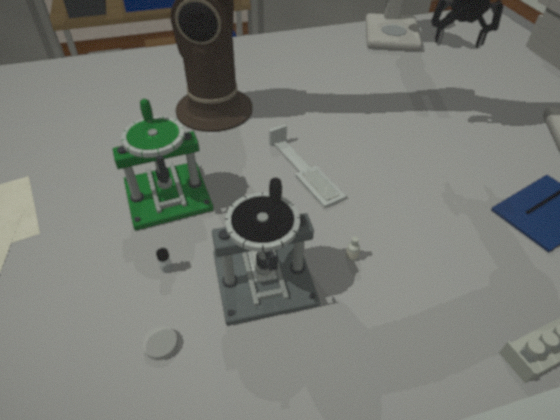

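View pics/top0.png

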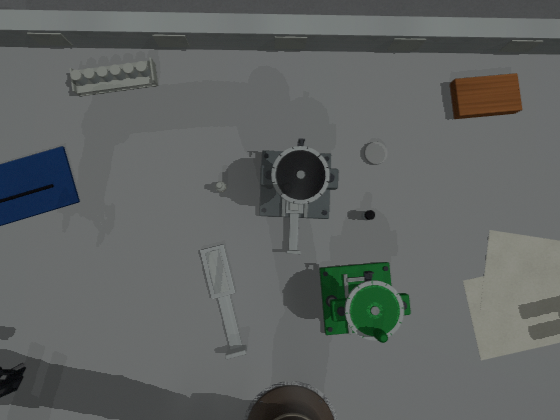

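The top view has two handwheel presses: the grey one with its hub at (301,174) and the green look-alike at (375,310). It also has two tabs: a small one at (293,251) on the carrier already in the grey press, and one at (235,351) on the bigger loose carrier. The black handle is at about (289,187). I choose the grey press and the tab at (293,251), and check that choice in a crop.

Run:
```python
from h import *
f=eyes.grab_frame('top')
g=f['pixels'][125:270,240:350,::-1]
cv2.imwrite('pics/crop.png',cv2.resize(g,None,fx=4,fy=4,interpolation=cv2.INTER_CUBIC))
for n,p,z in(('tabtop',(293,251),54),('ptr',(301,142),183),('hub',(301,174),183),('BLc',(258,217),18),('BRc',(329,219),18),('TLc',(261,151),18)):print(n,np.round(atz(f,p,z),1))
```

```text
tabtop [455.2  -6.2  54. ]
ptr [696.8 -17.  183. ]
hub [626.5 -16.6 183. ]
BLc [540.8  80.7  18. ]
BRc [ 535.3 -101.4   18. ]
TLc [711.3  73.   18. ]
```

View pics/crop.png

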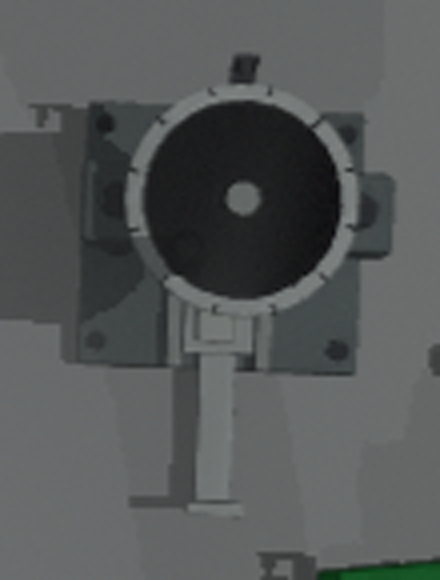

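The grey press, its inserted small carrier with the tab at (293,251), and the pointer on the far side all match the description. Press yaw is about -2.6°, and the carrier is about 30 mm short. The green press and the big loose carrier are decoys. I move to in front of the tab with the gripper shut.

Emit:
carry_out --targets '[[[-31, -38, 8, -2], [-62, -76, 16, -4], [-94, -115, 24, -6], [-125, -153, 32, -8], [-156, -191, 40, -10], [-187, -229, 48, -12], [-219, -267, 56, -14], [-250, -306, 64, -16], [-281, -344, 72, -18], [-312, -382, 80, -20], [-344, -420, 88, -22], [-375, -458, 97, -22]]]' --gripper 0

```text
clock: 2.35
position: [411.2, -4.7, 151.5]
orientation: [[-0.999, 0.042, 0.002], [0.042, 0.999, 0.0], [-0.002, 0.0, -1.0]]
wrist_force: [0.7, 0.8, -0.3]
opening: -0.3
grip_force: 0.0
```

Run:
```python
from h import *
s=ctrl.observe();print(s['clock'],np.round(s['position'],1),np.round(s['orientation'],3).tolist(),np.round(s['wrist_force'],2),s['opening'])
f=eyes.grab_frame('wrist');save(f,'w1.png')
for q,z in (('carrier_tab',36),('wheel_hub',183),('grip_center',211)):
    for r in eyes.pinpoint(f,q)[:3]: print(q,np.round(r['pixel']),round(r['score'],2),np.round(atz(f,r['pixel'],z,s),1))
```

```text
2.35 [411.2  -4.7 151.5] [[-0.999, 0.042, 0.002], [0.042, 0.999, 0.0], [-0.002, 0.0, -1.0]] [ 0.69  0.76 -0.35] -0.3016942887490537
carrier_tab [282. 263.] 0.84 [452.7  -5.8  36. ]
```

View pics/w1.png

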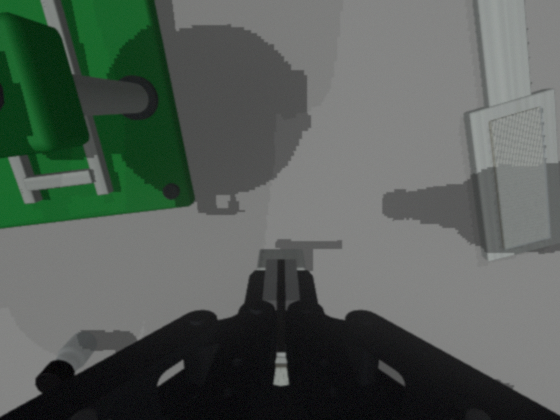

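The wrist view shows the tab just ahead of the shut fingers, at (282,263), which is about (453,-6) in world. I descend and push gently.

Emit:
carry_out --targets '[[[0, 0, 40, 0], [0, 0, 80, 0], [0, 0, 106, 0], [-6, 0, 106, 0], [-12, 0, 106, 0], [-18, 0, 106, 0], [-22, 0, 106, 0], [-25, 0, 106, 0], [-28, 0, 106, 0], [-31, 0, 106, 0], [-34, 0, 106, 0], [-37, 0, 106, 0]]]'

```text
clock: 4.05
position: [447.4, -4.8, 45.2]
orientation: [[-0.999, 0.043, -0.0], [0.043, 0.999, -0.0], [0.0, -0.0, -1.0]]
wrist_force: [-3.1, 0.2, 1.2]
opening: 0.0
grip_force: 1.5
```

Emit:
carry_out --targets '[[[-2, 0, 0, 0], [-4, 0, 0, 0], [-6, 0, 0, 0], [-8, 0, 0, 0], [-10, 0, 0, 0], [-12, 0, 0, 0]]]'

```text
clock: 4.8
position: [459.6, -5.3, 45.3]
orientation: [[-0.999, 0.043, 0.0], [0.043, 0.999, 0.0], [-0.0, 0.0, -1.0]]
wrist_force: [-3.8, 0.5, 1.3]
opening: 0.4
grip_force: 1.5
```

Contact is made and the drag is about 3 to 4 N. I continue slowly.

Emit:
carry_out --targets '[[[-1, 0, 0, 0], [-2, 0, 0, 0], [-3, 0, 0, 0], [-4, 0, 0, 0], [-5, 0, 0, 0]]]'

```text
clock: 5.42
position: [464.5, -5.5, 45.3]
orientation: [[-0.999, 0.043, -0.0], [0.043, 0.999, 0.0], [0.0, 0.0, -1.0]]
wrist_force: [-3.1, 1.0, 1.4]
opening: -0.3
grip_force: 1.5
```

Emit:
carry_out --targets '[[[-1, 0, 0, 0], [-2, 0, 0, 0], [-3, 0, 0, 0]]]'

```text
clock: 5.8
position: [466.3, -5.6, 45.1]
orientation: [[-0.999, 0.043, -0.002], [0.043, 0.999, 0.0], [0.002, 0.0, -1.0]]
wrist_force: [-8.8, 1.1, 3.6]
opening: 0.1
grip_force: 3.9
```

Emit:
carry_out --targets '[[[-1, 0, 0, 0], [-2, 0, 0, 0], [-2, 0, 0, 0]]]'

```text
clock: 6.18
position: [466.2, -5.6, 44.6]
orientation: [[-0.999, 0.043, -0.006], [0.043, 0.999, 0.0], [0.006, 0.0, -1.0]]
wrist_force: [-12.1, 0.6, 6.5]
opening: -0.0
grip_force: 5.6
```

The carrier is home: it stayed put at 12 N. I retreat and rise, then measure the handle.

Emit:
carry_out --targets '[[[10, 0, 0, 0], [40, 0, 0, 0], [45, 0, -50, 0], [45, 0, -100, 0], [45, 0, -150, 0], [45, 0, -200, 0], [45, 0, -255, 0], [45, 0, -255, 0]]]' --gripper 0.6

```text
clock: 7.18
position: [427.3, -3.7, 304.7]
orientation: [[-0.999, 0.043, 0.01], [0.043, 0.999, 0.002], [-0.01, 0.003, -1.0]]
wrist_force: [-0.7, -0.5, -1.3]
opening: 51.2
grip_force: 0.0
```

Run:
```python
from h import *
s=ctrl.observe();print(s['clock'],np.round(s['position'],1),s['opening'])
ims=[]
for c in('top','scene','wrist'):
    f=eyes.grab_frame(c)
    for q,z in (('carrier_tab',36),('wheel_hub',183),('grip_center',211)):
        for r in eyes.pinpoint(f,q)[:3]: print(c,q,np.round(r['pixel'],1),round(r['score'],2),np.round(atz(f,r['pixel'],z,s),1))
    if c=='scene':p=f['pixels'][160:330,190:350]
    if c=='top':p2=f['pixels'][125:270,240:350]
k=lambda p:cv2.resize(p,(400,500),interpolation=cv2.INTER_CUBIC)
g=np.hstack([k(p2),k(p)]);g=np.clip(g*1.8,0,255).astype('uint8');save(dict(pixels=g),'p2.png')
```

```text
7.175 [427.3  -3.7 304.7] 51.15077135776676
top carrier_tab [234.8 352.7] 0.76 [206.3 137.2  36. ]
top carrier_tab [292.6 242. ] 0.63 [477.   -6.4  36. ]
top wheel_hub [300.7 175.6] 0.94 [623.  -15.9 183. ]
top wheel_hub [374.7 309.6] 0.71 [ 334.2 -173.   183. ]
top grip_center [287.5 185.9] 0.66 [597.   14.2 211. ]
scene carrier_tab [279.8 134.2] 0.8 [215.8 137.9  36. ]
scene carrier_tab [262.7 215.8] 0.57 [486.4  20.3  36. ]
scene wheel_hub [155.4 136.5] 0.92 [ 344.7 -167.3  183. ]
scene wheel_hub [261.9 217.9] 0.56 [623.7 -14.5 183. ]
scene grip_center [275.4 184.9] 0.75 [579.8  21.8 211. ]
wrist wheel_hub [22.4 87. ] 0.79 [ 334.  -174.8  183. ]
wrist grip_center [282.5 221.5] 0.74 [428.3  -2.6 211. ]
```

View pics/p2.png

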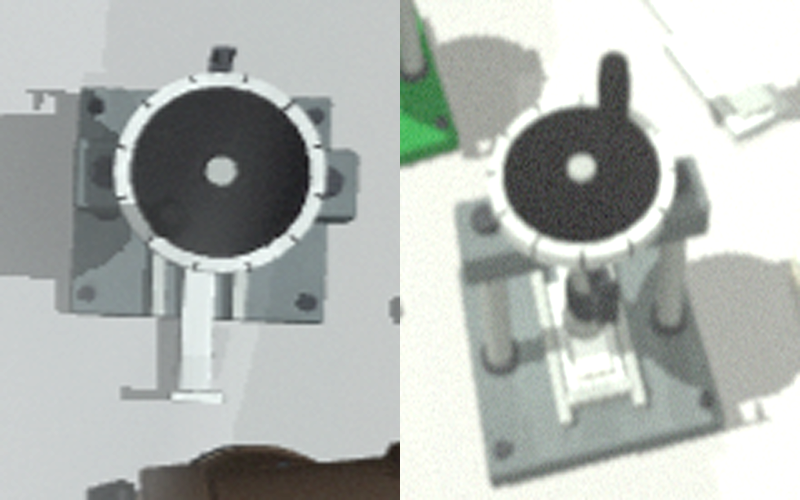

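The right pane shows the carrier seated in the press, with the handle base at about (617,108). The left pane shows the long mark at about (285,100), so the handle lies about 40° round, near (589,15). I go above it and check with the wrist camera.

Emit:
carry_out --targets '[[[-50, 8, 0, 0], [-100, 16, 0, 0], [-140, 23, 0, 0], [-161, 26, 20, 0], [-161, 26, 40, 0], [-161, 26, 40, 0]]]' --gripper 0.7

```text
clock: 8.52
position: [585.6, 15.3, 258.4]
orientation: [[-0.999, 0.043, -0.004], [0.043, 0.999, -0.001], [0.004, -0.001, -1.0]]
wrist_force: [0.1, 0.1, -0.2]
opening: 59.7
grip_force: 0.0
```

Run:
```python
from h import *
s=ctrl.observe();print(s['clock'],np.round(s['position'],1),s['opening'])
f=eyes.grab_frame('wrist');save(f,'w3.png')
for q,z in (('wheel_hub',183),('grip_center',211)):
    for r in eyes.pinpoint(f,q)[:3]: print(q,np.round(r['pixel'],1),round(r['score'],2),np.round(atz(f,r['pixel'],z,s),1))
print(proj(f,[589,15,234],s),proj(f,[624,-15,183],s))
```

```text
8.525 [585.6  15.3 258.4] 59.69554209084551
wheel_hub [240.3 292. ] 0.72 [627.4 -13.9 183. ]
wheel_hub [421.6 198.5] 0.38 [567.8 101.5 183. ]
grip_center [286.8 255.3] 0.93 [589.3  18.  211. ]
[281.30687569 274.57995017] [238.21217983 287.51964904]
```

View pics/w3.png

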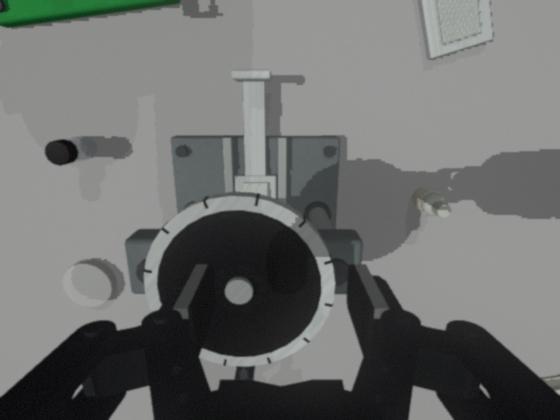

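The wrist view shows the handle between the fingers, with the hub at (239,291), near (626,-14), and the grip near (589,17). I descend and grip.

Emit:
carry_out --targets '[[[-3, 2, 20, 0], [-3, 2, 40, 0], [-3, 2, 47, 0], [-3, 2, 47, 0]]]'

```text
clock: 9.18
position: [589.7, 17.1, 213.9]
orientation: [[-0.999, 0.043, 0.001], [0.043, 0.999, 0.0], [-0.001, 0.0, -1.0]]
wrist_force: [0.2, -0.1, -0.1]
opening: 59.8
grip_force: 0.0
```

Emit:
carry_out --targets '[[[0, 0, 0, 0], [0, 0, 0, 0], [0, 0, 0, 0], [0, 0, 0, 0], [0, 0, 0, 0], [0, 0, 0, 0]]]' --gripper 0 --newtons 25

```text
clock: 9.93
position: [589.9, 17.6, 214.3]
orientation: [[-0.999, 0.042, 0.001], [0.042, 0.999, 0.001], [-0.001, 0.001, -1.0]]
wrist_force: [-2.3, 1.9, 6.1]
opening: 21.2
grip_force: 25.3
```

```bash
cat > arc.py <<'E'
import sys,numpy as np
# start, end, rows per call, deg per row
a,b,n,st=map(float,sys.argv[1:5]);r=46
p=lambda t:r*np.array([np.cos(np.radians(t)),np.sin(np.radians(t))])
t=a
while t<b-1e-6:
    print(t,[[*np.round(p(t+st*(i+1))-p(t),1).tolist(),0,0] for i in range(int(n))]);t+=n*st
E
python3 arc.py 39.5 75.5 6 6; python3 arc.py 75.5 177.5 3 2
```

```text
39.5 [[-3.3, 3.5, 0, 0], [-6.9, 6.7, 0, 0], [-10.8, 9.5, 0, 0], [-15.0, 11.9, 0, 0], [-19.4, 13.8, 0, 0], [-24.0, 15.3, 0, 0]]
75.5 [[-1.6, 0.4, 0, 0], [-3.1, 0.7, 0, 0], [-4.7, 1.0, 0, 0]]
81.5 [[-1.6, 0.2, 0, 0], [-3.2, 0.4, 0, 0], [-4.8, 0.5, 0, 0]]
87.5 [[-1.6, 0.0, 0, 0], [-3.2, 0.0, 0, 0], [-4.8, -0.0, 0, 0]]
93.5 [[-1.6, -0.1, 0, 0], [-3.2, -0.3, 0, 0], [-4.8, -0.5, 0, 0]]
99.5 [[-1.6, -0.3, 0, 0], [-3.1, -0.6, 0, 0], [-4.7, -1.0, 0, 0]]
105.5 [[-1.5, -0.5, 0, 0], [-3.1, -1.0, 0, 0], [-4.6, -1.5, 0, 0]]
111.5 [[-1.5, -0.6, 0, 0], [-2.9, -1.3, 0, 0], [-4.4, -2.0, 0, 0]]
117.5 [[-1.4, -0.8, 0, 0], [-2.8, -1.6, 0, 0], [-4.1, -2.4, 0, 0]]
123.5 [[-1.3, -0.9, 0, 0], [-2.6, -1.9, 0, 0], [-3.9, -2.9, 0, 0]]
129.5 [[-1.2, -1.0, 0, 0], [-2.4, -2.1, 0, 0], [-3.5, -3.3, 0, 0]]
135.5 [[-1.1, -1.2, 0, 0], [-2.2, -2.4, 0, 0], [-3.2, -3.6, 0, 0]]
141.5 [[-1.0, -1.3, 0, 0], [-1.9, -2.6, 0, 0], [-2.8, -3.9, 0, 0]]
147.5 [[-0.8, -1.4, 0, 0], [-1.6, -2.8, 0, 0], [-2.4, -4.2, 0, 0]]
153.5 [[-0.7, -1.4, 0, 0], [-1.3, -2.9, 0, 0], [-1.9, -4.4, 0, 0]]
159.5 [[-0.5, -1.5, 0, 0], [-1.0, -3.0, 0, 0], [-1.4, -4.6, 0, 0]]
165.5 [[-0.4, -1.6, 0, 0], [-0.7, -3.1, 0, 0], [-1.0, -4.7, 0, 0]]
171.5 [[-0.2, -1.6, 0, 0], [-0.4, -3.2, 0, 0], [-0.5, -4.8, 0, 0]]
```

Emit:
carry_out --targets '[[[-3.3, 3.5, 0, 0], [-6.9, 6.7, 0, 0], [-10.8, 9.5, 0, 0], [-15.0, 11.9, 0, 0], [-19.4, 13.8, 0, 0], [-24.0, 15.3, 0, 0]]]'

```text
clock: 10.68
position: [613.6, 30.9, 214.2]
orientation: [[-0.999, 0.043, -0.001], [0.043, 0.999, -0.0], [0.001, -0.0, -1.0]]
wrist_force: [-5.8, -1.1, 8.1]
opening: 21.2
grip_force: 25.8
```

Emit:
carry_out --targets '[[[-1.6, 0.4, 0, 0], [-3.1, 0.7, 0, 0], [-4.7, 1.0, 0, 0]]]'

```text
clock: 11.05
position: [618.3, 31.7, 214.2]
orientation: [[-0.999, 0.043, -0.001], [0.043, 0.999, -0.0], [0.001, -0.0, -1.0]]
wrist_force: [-5.4, -1.0, 8.3]
opening: 21.4
grip_force: 25.7
```

Emit:
carry_out --targets '[[[-1.6, 0.2, 0, 0], [-3.2, 0.4, 0, 0], [-4.8, 0.5, 0, 0]]]'

```text
clock: 11.42
position: [623.1, 32.0, 214.2]
orientation: [[-0.999, 0.043, -0.001], [0.043, 0.999, -0.0], [0.001, -0.0, -1.0]]
wrist_force: [-6.8, -0.6, 8.2]
opening: 21.4
grip_force: 25.7
```

Emit:
carry_out --targets '[[[-1.6, 0, 0, 0], [-3.2, 0, 0, 0], [-4.8, 0, 0, 0]]]'

```text
clock: 11.8
position: [627.9, 31.7, 214.2]
orientation: [[-0.999, 0.043, -0.001], [0.043, 0.999, -0.0], [0.001, -0.0, -1.0]]
wrist_force: [-5.7, -0.2, 8.3]
opening: 21.1
grip_force: 25.7
```

Emit:
carry_out --targets '[[[-1.6, -0.1, 0, 0], [-3.2, -0.3, 0, 0], [-4.8, -0.5, 0, 0]]]'

```text
clock: 12.18
position: [632.7, 31.0, 214.2]
orientation: [[-0.999, 0.043, -0.001], [0.043, 0.999, -0.0], [0.001, -0.0, -1.0]]
wrist_force: [-5.3, 0.0, 9.0]
opening: 21.8
grip_force: 25.7
```

Emit:
carry_out --targets '[[[-1.6, -0.3, 0, 0], [-3.1, -0.6, 0, 0], [-4.7, -1.0, 0, 0]]]'

```text
clock: 12.55
position: [637.3, 29.8, 214.2]
orientation: [[-0.999, 0.043, -0.001], [0.043, 0.999, -0.0], [0.001, -0.0, -1.0]]
wrist_force: [-5.7, -1.6, 9.1]
opening: 21.5
grip_force: 25.7
```

Emit:
carry_out --targets '[[[-1.5, -0.5, 0, 0], [-3.1, -1.0, 0, 0], [-4.6, -1.5, 0, 0]]]'

```text
clock: 12.92
position: [641.7, 28.1, 214.2]
orientation: [[-0.999, 0.043, -0.001], [0.043, 0.999, -0.0], [0.001, -0.0, -1.0]]
wrist_force: [-5.9, -1.1, 9.0]
opening: 21.2
grip_force: 25.7
```

Emit:
carry_out --targets '[[[-1.5, -0.6, 0, 0], [-2.9, -1.3, 0, 0], [-4.4, -2.0, 0, 0]]]'

```text
clock: 13.3
position: [645.9, 26.0, 214.2]
orientation: [[-0.999, 0.043, -0.002], [0.043, 0.999, -0.0], [0.002, -0.0, -1.0]]
wrist_force: [-6.7, -0.6, 9.1]
opening: 21.3
grip_force: 25.7
```

Emit:
carry_out --targets '[[[-1.4, -0.8, 0, 0], [-2.8, -1.6, 0, 0], [-4.1, -2.4, 0, 0]]]'

```text
clock: 13.68
position: [649.8, 23.5, 214.2]
orientation: [[-0.999, 0.043, -0.002], [0.043, 0.999, 0.0], [0.002, 0.0, -1.0]]
wrist_force: [-7.0, 1.1, 9.1]
opening: 21.4
grip_force: 25.7
```

Emit:
carry_out --targets '[[[-1.3, -0.9, 0, 0], [-2.6, -1.9, 0, 0], [-3.9, -2.9, 0, 0]]]'

```text
clock: 14.05
position: [653.0, 21.1, 214.2]
orientation: [[-0.999, 0.043, -0.003], [0.043, 0.999, 0.001], [0.003, 0.001, -1.0]]
wrist_force: [-10.3, 2.3, 11.1]
opening: 21.3
grip_force: 25.8
```

Emit:
carry_out --targets '[[[-1.2, -1.0, 0, 0], [-2.4, -2.1, 0, 0], [-3.5, -3.3, 0, 0]]]'

```text
clock: 14.42
position: [656.3, 18.0, 214.2]
orientation: [[-0.999, 0.042, -0.003], [0.042, 0.999, 0.001], [0.003, 0.001, -1.0]]
wrist_force: [-10.0, 2.2, 10.5]
opening: 21.5
grip_force: 25.8
```

Emit:
carry_out --targets '[[[-1.1, -1.2, 0, 0], [-2.2, -2.4, 0, 0], [-3.2, -3.6, 0, 0]]]'

```text
clock: 14.8
position: [659.3, 14.6, 214.2]
orientation: [[-0.999, 0.042, -0.003], [0.042, 0.999, 0.002], [0.003, 0.002, -1.0]]
wrist_force: [-9.7, 2.9, 10.6]
opening: 21.1
grip_force: 25.8
```

The tangential drag jumps from about 5.5 N to about 8.5 N between 123.5° and 129.5°, so the nip is at about 126°. The target is about 216°. First I check the geometry so far.

```bash
python3 - <<'E'
import numpy as np
from scipy.optimize import least_squares
P=np.array([[589.9,17.6],[613.6,30.9],[618.3,31.7],[623.1,32],[627.9,31.7],[632.7,31],[637.3,29.8],[641.7,28.1],[645.9,26],[649.8,23.5],[653,21.1],[656.3,18],[659.3,14.6]])
for Q in(P,P[:10]):
    r=least_squares(lambda v:np.hypot(*(Q-v[:2]).T)-46,[624,-14]);c=r.x
    d=P-c;print(c,np.round(np.degrees(np.arctan2(d[:,1],-d[:,0]))-2.45,1),np.round(np.hypot(*d.T),1))
E
python3 arc.py 141.5 189.5 12 4;python3 arc.py 189.5 209.5 5 4
python3 - <<'E'
import sys;sys.path.insert(0,'.')
from h import *
s=ctrl.observe();f=eyes.grab_frame('top');g=f['pixels'][135:215,245:350]
save(dict(pixels=np.clip(cv2.resize(g,None,fx=6,fy=6,interpolation=cv2.INTER_CUBIC)*1.8,0,255).astype('uint8')),'/../pics/p4.png') if 0 else cv2.imwrite('pics/p4.png',np.clip(cv2.resize(g,None,fx=6,fy=6,interpolation=cv2.INTER_CUBIC)[:,:,::-1]*1.8,0,255))
E
```

```text
[623.2881781  -14.04056991] [ 41.   75.4  81.3  87.3  93.3  99.4 105.3 111.2 117.  122.8 127.8 133.4
 139.1] [46. 46. 46. 46. 46. 46. 46. 46. 46. 46. 46. 46. 46.]
[623.27228549 -14.0414727 ] [ 41.   75.4  81.3  87.3  93.3  99.4 105.3 111.2 117.  122.8 127.8 133.4
 139.1] [46. 46. 46. 46. 46. 46. 46. 46. 46. 46. 46. 46. 46.]
141.5 [[-1.9, -2.6, 0, 0], [-3.6, -5.3, 0, 0], [-5.2, -8.1, 0, 0], [-6.5, -11.0, 0, 0], [-7.6, -14.0, 0, 0], [-8.5, -17.1, 0, 0], [-9.2, -20.3, 0, 0], [-9.7, -23.4, 0, 0], [-10.0, -26.6, 0, 0], [-10.0, -29.8, 0, 0], [-9.8, -33.0, 0, 0], [-9.4, -36.2, 0, 0]]
189.5 [[0.6, -3.1, 0, 0], [1.5, -6.2, 0, 0], [2.6, -9.3, 0, 0], [3.9, -12.2, 0, 0], [5.3, -15.1, 0, 0]][ WARN:0@0.684] global loadsave.cpp:1063 imwrite_ Unsupported depth image for selected encoder is fallbacked to CV_8U.
```

View pics/p4.png

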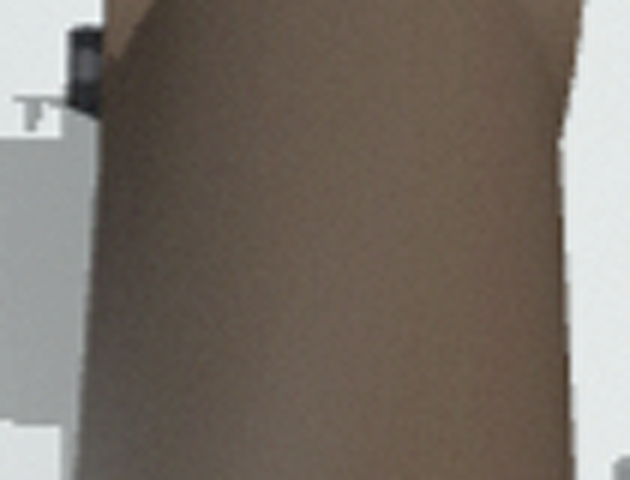

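The arm hides the wheel in this view, but the TCP track fits a 46 mm circle exactly. The measured nip is at about 125°, so the measured target is about 215°.

Emit:
carry_out --targets '[[[-1.9, -2.6, 0, 0], [-3.6, -5.3, 0, 0], [-5.2, -8.1, 0, 0], [-6.5, -11.0, 0, 0], [-7.6, -14.0, 0, 0], [-8.5, -17.1, 0, 0], [-9.2, -20.3, 0, 0], [-9.7, -23.4, 0, 0], [-10.0, -26.6, 0, 0], [-10.0, -29.8, 0, 0], [-9.8, -33.0, 0, 0], [-9.4, -36.2, 0, 0]]]'

```text
clock: 16.35
position: [669.0, -18.4, 214.2]
orientation: [[-0.999, 0.039, 0.001], [0.039, 0.999, 0.005], [-0.0, 0.005, -1.0]]
wrist_force: [-2.2, 10.0, 6.1]
opening: 21.1
grip_force: 25.6
```

Emit:
carry_out --targets '[[[0.6, -3.1, 0, 0], [1.5, -6.2, 0, 0], [2.6, -9.3, 0, 0], [3.9, -12.2, 0, 0], [5.3, -15.1, 0, 0]]]'

```text
clock: 16.98
position: [664.8, -33.4, 214.3]
orientation: [[-0.999, 0.039, 0.004], [0.039, 0.999, 0.005], [-0.004, 0.005, -1.0]]
wrist_force: [4.6, 9.2, 1.8]
opening: 21.4
grip_force: 25.3
```

```bash
python3 - <<'E'
from h import *
s=ctrl.observe();d=np.array(s['position'])[:2]-[623.28,-14.04]
print(s['clock'],np.degrees(np.arctan2(d[1],-d[0]))%360-2.45,np.hypot(*d),s['wrist_force'])
E
python3 arc.py 209.5 217.5 4 2
```

```text
16.975 202.52301225353875 45.856728658472875 [4.59342697 9.20901583 1.84340087]
209.5 [[0.8, -1.4, 0, 0], [1.7, -2.7, 0, 0], [2.6, -4.1, 0, 0], [3.5, -5.4, 0, 0]]
```

```bash
python3 arc.py 209.5 218.5 3 3;python3 arc.py 218.5 222.5 2 2
```

```text
209.5 [[1.2, -2.1, 0, 0], [2.6, -4.1, 0, 0], [4.0, -6.0, 0, 0]]
218.5 [[1.0, -1.2, 0, 0], [2.1, -2.4, 0, 0]]
```

Emit:
carry_out --targets '[[[0.8, -1.4, 0, 0], [1.7, -2.7, 0, 0], [2.6, -4.1, 0, 0], [3.5, -5.4, 0, 0]]]'

```text
clock: 17.48
position: [661.6, -39.2, 214.3]
orientation: [[-0.999, 0.039, 0.005], [0.039, 0.999, 0.004], [-0.005, 0.004, -1.0]]
wrist_force: [6.6, 7.6, 0.6]
opening: 21.5
grip_force: 25.2
```

Emit:
carry_out --targets '[[[0, 0, 0, 0], [0, 0, 0, 0]]]'

```text
clock: 17.73
position: [661.5, -39.4, 214.3]
orientation: [[-0.999, 0.04, 0.005], [0.04, 0.999, 0.004], [-0.005, 0.004, -1.0]]
wrist_force: [6.1, 7.6, 1.4]
opening: 21.2
grip_force: 25.1
```

Emit:
carry_out --targets '[[[0.9, -1.2, 0, 0], [2.0, -2.4, 0, 0], [2.0, -2.4, 0, 0], [2.0, -2.4, 0, 0]]]'

```text
clock: 18.23
position: [659.6, -42.1, 214.3]
orientation: [[-0.999, 0.04, 0.006], [0.04, 0.999, 0.003], [-0.005, 0.003, -1.0]]
wrist_force: [6.7, 6.5, 1.1]
opening: 21.1
grip_force: 25.0
```

Measured 215°. I ease off the load, open, rise and retreat.

Emit:
carry_out --targets '[[[-1, 1.2, 0, 0], [-2, 2.4, 0, 0], [-2.6, 3.2, 0, 0], [-2.6, 3.2, 0, 0]]]'

```text
clock: 18.73
position: [659.8, -41.9, 214.2]
orientation: [[-0.999, 0.043, 0.001], [0.043, 0.999, 0.001], [-0.001, 0.001, -1.0]]
wrist_force: [-2.7, 2.3, 7.5]
opening: 21.3
grip_force: 25.6
```

Emit:
carry_out --targets '[[[0, 0, 0, 0], [0, 0, 0, 0], [0, 0, 0, 0], [0, 0, 0, 0], [0, 0, 0, 0]]]' --gripper 0.65

```text
clock: 19.35
position: [659.7, -42.3, 213.2]
orientation: [[-0.999, 0.043, -0.0], [0.043, 0.999, -0.0], [0.0, -0.0, -1.0]]
wrist_force: [-1.4, 0.6, -1.1]
opening: 55.4
grip_force: 0.0
```

Emit:
carry_out --targets '[[[0, 0, -15, 0], [0, 0, -50, 0], [0, 0, -90, 0], [50, 0, -100, 0], [100, 0, -100, 0], [150, 0, -100, 0], [200, 0, -100, 0], [240, 0, -100, 0], [240, 0, -100, 0]]]'

```text
clock: 20.48
position: [418.2, -32.2, 314.7]
orientation: [[-0.999, 0.043, 0.002], [0.043, 0.999, 0.002], [-0.002, 0.002, -1.0]]
wrist_force: [0.0, 0.2, 0.9]
opening: 55.5
grip_force: 0.0
```

Run:
```python
from h import *
s=ctrl.observe();print(s['clock'],np.round(s['position'],1),s['wrist_force'])
f=eyes.grab_frame('top');g=f['pixels'][135:215,245:345]
for q,z in (('carrier_tab',36),('wheel_hub',183),('grip_center',211)):
    for r in eyes.pinpoint(f,q)[:3]: print(q,np.round(r['pixel'],1),round(r['score'],2),np.round(atz(f,r['pixel'],z),1))
g=cv2.resize(g,None,fx=7,fy=7,interpolation=cv2.INTER_CUBIC);save(dict(pixels=np.clip(g*1.8,0,255).astype('uint8')),'p5.png')
```

```text
20.475 [418.2 -32.2 314.7] [0.03482066 0.22268073 0.87715017]
carrier_tab [234.1 352.5] 0.86 [206.8 138.9  36. ]
carrier_tab [295.6 240.2] 0.62 [481.5 -14.   36. ]
wheel_hub [301.2 176.7] 0.57 [620.6 -17.  183. ]
grip_center [316.9 153.6] 0.59 [665.7 -48.2 211. ]
```

View pics/p5.png

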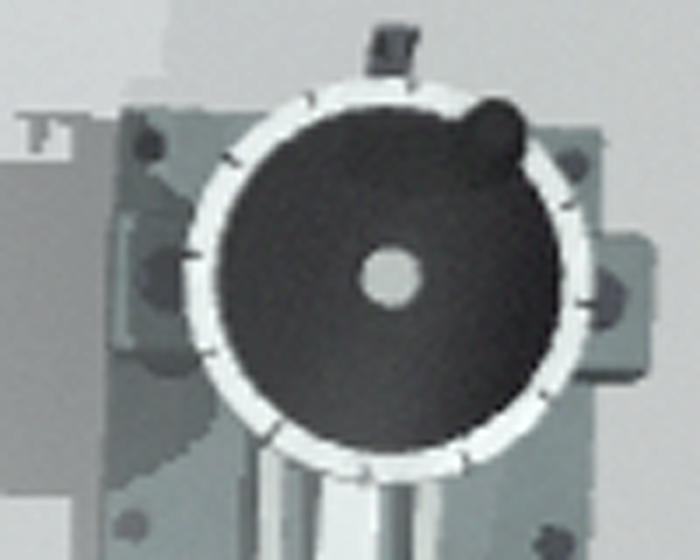

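The released wheel's long mark is at (270,433), giving a wheel angle of about 215°. That is 90° past the nip at about 125°. The carrier is home and the robot is clear.

```bash
python3 -c "
from h import *
print(ctrl.finish_job())"
```

```text
the job is handed in; nothing more can be done
None
```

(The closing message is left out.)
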